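Jack up the front of a bench shaker and hold it

ROBOT

A 6-joint arm with a two-finger parallel gripper is mounted at the origin on the work surface. World frame = base frame: x ahead of the robot, y to its left, z up, the work surface at z = 0. Lengths are in m, angles in rad, forces in N, time in s.
With the tool pointing down it reaches from about 0.325 to 0.75 m from the base axis. Payload 7.6 kg.
Tool frame: the origin (TCP) lies at the very end of the fingers, on their centre line; the grasp point (between the pads) lies 19 mm behind it (env.grasp_offset is the distance from the TCP to the grasp point, in m); z points along the fingers, x is the direction in which the jaws open and shut, and the axes are right-handed (so a half turn about z gives the same grasp; the last joint's range is limited). The gripper opens to 85 mm and grips with 20 to 120 N. Pads are 22 mm wide; open, the fingers measure 114 mm over their backs; the gripper's body (76 mm by 85 mm) begins 54 mm behind the grasp point. The pads swing forward as they close: fully open they stand 13 mm farther back than shut.
Start: joints at [1.222, 0.052, 1.401, -0, 1.689, -0.07], TCP at [0.144, 0.505, 0.202] pointing down, gripper open.
Joint ranges: [-2.9, 2.9], [-0.91, 2.17], [0.12, 2.37], [-1.06, 4.2], [0.26, 2.73], [-2.93, 2.93]. Speed limits (rad/s): [2.57, 2.57, 3.01, 3.14, 3.14, 3.14].

INTERFACE

Orientations are given as a unit quaternion [x, y, z, w].
In Python, from plant import env gives the robot as it stands.
- The arm moves only by the tool move_arm, never from a script. Its argument "plan" is a list of rows, each a list of 6 numbers: the shift along the world's x, y, z in units of 0.4 m (1.0 is 0.4 m), then the turn, a rotation vector about the world's x, y, z in units of 2 rad (1.0 is 2 rad). In form: [[tx, ty, tz, rx, ry, rz], ...]. A call has 1 to 12 rows; each row is the pose to reach, as a shift and turn from the pose commanded when the call began; what a row does not reach only later rows make up. A row lasts 1/10 s, in which the tool goes at most 50 mm and 8.59 degrees, less where a joint would pass 70% of its speed; a pose out of reach is approached as far as the arm can. A call with a number of a shift or a turn outside -1 to 1 is refused whole. A call with a gripper value outside its range is refused whole. "jaw" is the closure, from 0 (fully open) to 1 (shut), set as the call begins (left out, the last holds). The fingers move at their own pace and stop on an object; "force" is the grip in N (left out, the last holds). Time passes only in rows, so rows that repeat a pose let the fingers close. It gives the time, the measured TCP pose, the force and the opening at its end, in the units of the state.
- env.state(): the state, without advancing time (a new reading comes with each control period).
- env.capture(name): name is "side" or "top" or "wrist"; returns the picture (420x560x3 uint8, red, green, blue); there is no depth.
- env.camera_params(name): a dict with "mtx" (3x3 intrinsics, pixels), "world_from_camera" (4x4, takes a point from camera to world coordinates); the wrist camera has in their place "tool_from_camera" (4x4, takes a point from camera to tool coordinates, whose origin is the TCP and whose axes are the tool frame's). Camera axes: x right, y down, z forward; pixel columns grow to the right and rows downward; lengths in m; the calibration is good to about 2 mm. A picture is of the moment at which its call begins: read the wrist's pose just before it. camera_params takes no time and is no camera call.
- env.job_done(): hands the job in, once; it reports no verdict.
The state is a dict: "time": time; "q": joint angles; "qd": joint speeds; "joint_efforts": joint torques, N m; "eef_pos": TCP position; "orientation": TCP orientation; "ft_force": force on the tool from outside, world axes, zero at the start; "ft_torque": the same for the moment, N m; "width": opening from 0.0 (shut) to 1.0 (fully open).
Only numpy, scipy, OpenCV 4.12 (cv2) and the standard library are available. Lean on these libraries where they do the work, as an engineer would, in place of code of your own. Each camera call takes 0.05 s, during which the arm holds its last target. There are 200 camera calls.

TASK

The front of the lab shaker must be raised so that a levelling pad can go under its foot. Slide the small red lever jack along the bench until its saddle is centred under the yellow mark of the shaker's lift bracket, then pump once to seat it: press the green handle pad fully down, let it come back fully up, and press it fully down again. Finish while still holding the handle down with the gripper, the shaker's front raised on the jack alone, the jack flat on the bench; leave the bottle, tip box and tube rack where they stand.

Things in the scene. Friction and masses are not known exactly. Their poses are not given: they have to be found in the camera images.
- jack_grip (a point): Centre of the black upright post (26 x 26 mm, from 12 to 78 mm height) at the rear of the red lever jack; this point is 58 mm above the bench. The post is fixed to the jack's base: pinch it from above to slide the jack. Axes: x from post to saddle along the jack, y across it, z up.
- saddle_top (a point): Centre of the top face of the jack's saddle, a dark steel disc 36 mm across, 208 mm ahead of the post's centre along the jack's x axis (axes as those of jack_grip). 66 mm above the bench with the handle up; pressing the handle fully down raises it by 22 mm.
- saddle: The dark steel saddle disc with its ram; origin at the centre of its top face.
- pad_top (a point): Centre of the upper face of the green handle pad (34 mm along the jack, 36 across, 10 thick), about 71 mm ahead of the post's centre on the jack's middle line. Height about 81 mm with the handle up, 41 mm fully down. First about 2 N press it down, then 10 to 20 N as the shaker is lifted; let go, it springs back up by itself.
- handle_pad: The green handle pad; its origin lies on the handle's hinge axis, not on the pad (use pad_top).
- handle (a joint): Angle of the jack's handle, rad: 0 fully up (at rest, bar sloping 0.2 rad upwards to the pad), 0.4 fully down (end stop, 0.2 rad downwards). Its cross axis lies 168 mm ahead of the post's centre, 56 mm above the bench, the pad 100 mm from it. The saddle rises by 55 mm per rad.
- jack: The loose red lever jack, 0.8 kg; origin under its base, 118 mm ahead of the post's centre, x to the saddle, z up. Base 250 mm long, 80 wide, 12 thick: from 17 mm behind the post's centre to 25 mm beyond the saddle's. A column 40 x 46 mm, 46 mm high, stands round the saddle's axis. Too nose-heavy to carry by the post; it slides easily (slippery underside) if not pressed down.
- lift_point (a point): The lift point: on the underside of the dark steel lift bracket, right below the centre of the yellow disc (26 mm across) on its top. 74 mm above the bench at rest, 8 mm above the lowered saddle, up to 88 mm when jacked. Axes: x horizontal into the shaker, square to its front (the jack comes in along it, its own x the same way), y along the front, z up.
- lift_bracket: The lift bracket, a plate 56 x 56 x 8 mm on the front rail of the shaker (white case 260 x 260 mm, 120 mm high, blue mat on top, about 4 kg, tilts about its rear feet); origin on its underside at the rail, 30 mm beyond the lift point. The case begins 8 mm farther; its underside is 20 mm above the bench, so that the jack's base passes beneath.
- bottle_mid (a point): Middle of the bystander amber bottle with blue cap, 64 mm across, 130 mm high, 65 mm above the bench.
- tip_box_mid (a point): Middle of the bystander orange pipette-tip box, 120 x 85 x 50 mm.
- tube_rack_mid (a point): Middle of the block of the bystander blue tube rack, 110 x 80 x 45 mm, tubes reach 87 mm height.

How it is judged:
By the outcome, as a careful person would: the job done as asked, in the order asked, and still so for the second after the job is handed in, while the arm keeps its last pose, push and grip.
It also fails if it takes over 61 s, if anything falls off the work surface, if the arm or the gripper's body presses on something with over 40 N, if the wrist force passes 120 N, or if a joint passes its speed limit or range.

## Working session

There is one attempt and no reset: what is moved stays moved. The work goes in short steps, Python scripts to look and compute and a tool call to move; the robot and the scene stay as the last step left them, time stands still between calls to the robot, and variables do not carry over. Pictures are saved under pics/ and viewed, about 8 in all and at most 12, crops included, and the job is handed in when it is done.

Besides the shell and the picture viewer there is one more tool, called after "Request:" as name(argument=value, ...) on one line, values as JSON. move_arm: Moves the arm, as the interface text tells. Its arguments: {"type":"object","properties":{"plan":{"type":"array"},"jaw":{"type":"number"},"force":{"type":"number"}},"required":["plan"]}

```bash
mkdir -p pics
cat > h.py <<'E'
from plant import env
import numpy as np, cv2
def snap(n,f):
    im=env.capture(n); cv2.imwrite('pics/'+f,cv2.cvtColor(im,cv2.COLOR_RGB2BGR)); return im
def ray(n,uv,z,st=None):
    p=env.camera_params(n); K=np.array(p['mtx'])
    if n=='wrist':
        from scipy.spatial.transform import Rotation as R
        st=st or env.state(); T=np.eye(4);T[:3,:3]=R.from_quat(st['orientation']).as_matrix();T[:3,3]=st['eef_pos'];W=T@np.array(p['tool_from_camera'])
    else: W=np.array(p['world_from_camera'])
    d=W[:3,:3]@np.linalg.solve(K,[uv[0],uv[1],1.]); o=W[:3,3]
    return o+d*(z-o[2])/d[2]
def hsvc(im,lo,hi):
    h=cv2.cvtColor(im,cv2.COLOR_RGB2HSV); m=cv2.inRange(h,np.array(lo),np.array(hi))
    n,l,s,c=cv2.connectedComponentsWithStats(m); return [(s[i].tolist(),c[i].round(1).tolist()) for i in range(1,n) if s[i][4]>30]
E
python3 - <<'E'
from h import *
a=snap('top','t1.png');b=snap('side','s1.png')
s=env.state();print(s)
for n in('top','side'):print(np.round(env.camera_params(n)['world_from_camera'],3).tolist(),env.camera_params(n)['mtx'])
for nm,im in(('top',a),('side',b)):
  print(nm,'yel',hsvc(im,(22,120,100),(35,255,255)),'grn',hsvc(im,(45,90,50),(85,255,255)),'red',hsvc(im,(0,150,80),(6,255,255)))
E
```

```text
{'time': 0.1, 'q': array([ 1.22170885e+00,  5.27798272e-02,  1.40165383e+00, -1.00923056e-05,
        1.68855416e+00, -7.02624662e-02]), 'qd': array([ 0.00141008, -0.00113043, -0.00190086, -0.00144005,  0.00037158,
        0.00072437]), 'joint_efforts': array([ 1.25966984e-03, -3.82581818e+01, -3.60985351e+01, -6.29321039e-05,
        4.72542015e-03,  6.59327475e-05]), 'eef_pos': array([0.1443506 , 0.50444621, 0.20113803]), 'orientation': array([ 7.98506963e-01,  6.01985168e-01, -5.82399067e-04,  3.83994197e-04]), 'ft_force': array([0.00124148, 0.31920098, 0.46558452]), 'ft_torque': array([-0.01145937, -0.03436788, -0.05168108]), 'width': 1.0012167758289068}
[[0.016, -0.998, 0.057, 0.465], [-1.0, -0.015, 0.017, -0.015], [-0.016, -0.057, -0.998, 1.237], [0.0, 0.0, 0.0, 1.0]] [[516.72278999   0.         279.61385192]
 [  0.         516.72278999 223.07540522]
 [  0.           0.           1.        ]]
[[0.815, -0.457, 0.356, 0.178], [-0.579, -0.629, 0.519, -0.535], [-0.013, -0.629, -0.777, 0.86], [0.0, 0.0, 0.0, 1.0]] [[398.44478919   0.         269.15736323]
 [  0.         398.44478919 206.5973052 ]
 [  0.           0.           1.        ]]
top yel [([292, 156, 12, 12, 105], [297.6, 161.4])] grn [([412, 262, 17, 15, 227], [420.0, 269.0])] red [([541, 48, 19, 63, 854], [551.7, 78.2]), ([448, 128, 9, 9, 64], [452.1, 132.1]), ([431, 143, 9, 9, 63], [434.8, 146.8]), ([448, 158, 9, 9, 62], [451.8, 162.3]), ([391, 199, 42, 107, 2100], [409.0, 254.5])]
side yel [([311, 184, 10, 8, 58], [315.6, 187.2])] grn [([0, 291, 24, 15, 118], [8.7, 297.0]), ([302, 312, 22, 21, 254], [312.5, 321.8])] red [([412, 259, 10, 8, 59], [416.7, 262.5]), ([436, 264, 9, 8, 56], [440.1, 267.2]), ([547, 276, 13, 48, 445], [554.1, 297.9]), ([415, 279, 9, 9, 63], [419.1, 282.9]), ([313, 280, 55, 33, 321], [339.5, 296.8]), ([270, 299, 102, 76, 1730], [314.9, 338.1])]
```

View pics/t1.png

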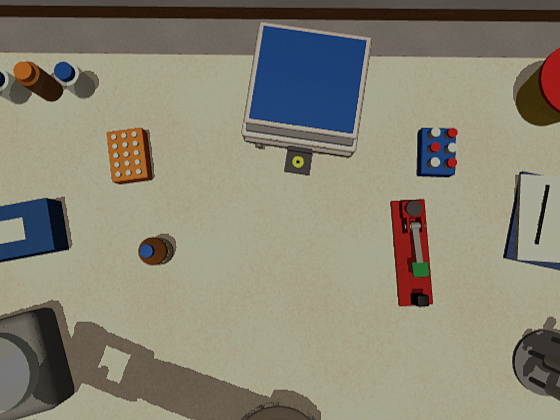

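View pics/s1.png

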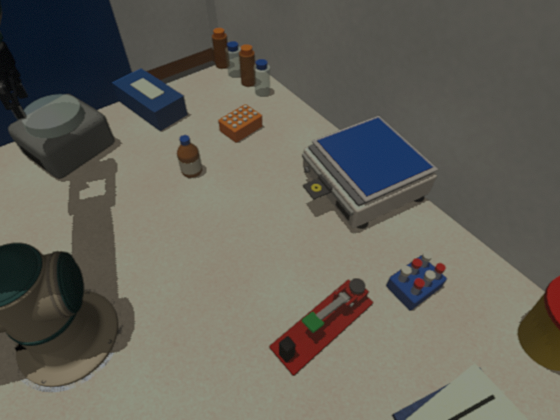

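The top view shows the jack on the right: saddle about (414,208), pad (420,269), post (420,299). The bracket's yellow mark is at (298,161), and the bottle, tip box and rack are clear of a direct route. The side view agrees.

```bash
python3 - <<'E'
from h import *
im=cv2.cvtColor(cv2.imread('pics/t1.png'),cv2.COLOR_BGR2RGB);sd=cv2.cvtColor(cv2.imread('pics/s1.png'),cv2.COLOR_BGR2RGB)
h=cv2.cvtColor(im,cv2.COLOR_RGB2HSV)
# mark, both cams
print('mark',ray('top',(297.6,161.4),.082),ray('side',(315.6,187.2),.082))
print('pad',ray('top',(420,269),.081),ray('side',(312.5,321.8),.081))
# post & saddle: dark in ROI
for nm,(x0,y0,x1,y1),z in(('post',(405,286,435,312),.078),('sad',(400,196,428,219),.066)):
    r=im[y0:y1,x0:x1]; m=(r.max(2)<75).astype('uint8'); n,l,s,c=cv2.connectedComponentsWithStats(m); i=1+s[1:,4].argmax(); uv=c[i]+[x0,y0]; print(nm,uv,s[i],ray('top',uv,z))
# red base outline
m=np.zeros(h.shape[:2],'uint8'); m[190:312,380:440]=(cv2.inRange(h,np.array((0,130,60)),np.array((8,255,255)))|cv2.inRange(h,np.array((172,130,60)),np.array((180,255,255))))[190:312,380:440]
p=np.argwhere(m)[:,::-1].astype('float32'); b=cv2.boxPoints(cv2.minAreaRect(p)); w=np.array([ray('top',q,.012) for q in b]); print('base',w[:,:2].round(4).tolist(),w.mean(0))
e=[w[(i+1)%4]-w[i] for i in range(4)];e=max(e,key=np.linalg.norm);print('jack yaw',np.degrees(np.arctan2(e[1],e[0])),[np.linalg.norm(w[(i+1)%4]-w[i]) for i in range(4)])
m=np.zeros(h.shape[:2],'uint8'); m[15:150,235:380]=cv2.inRange(h,np.array((100,120,60)),np.array((125,255,255)))[15:150,235:380]
c=max(cv2.findContours(m,0,2)[0],key=cv2.contourArea); q=cv2.approxPolyDP(c,8,True)[:,0]
for a in q: print('mat',a,ray('top',a,.145))
rr=cv2.boxPoints(cv2.minAreaRect(c)); w=np.array([ray('top',a,.145) for a in rr])
for i in range(4): d=w[(i+1)%4]-w[i]; print('edge',np.degrees(np.arctan2(d[1],d[0])),np.linalg.norm(d))
for nm,uv,z in(('bottle',(150,250),.13),('tip',(130,155),.05),('rack',(437,152),.045)):print(nm,ray('top',uv,z))
E
python3 -c "
import cv2;a=cv2.imread('pics/t1.png')
cv2.imwrite('pics/c1.png',cv2.hconcat([cv2.resize(a[110:200,235:375],(560,360),interpolation=2),cv2.resize(a[190:315,385:445],(173,360),interpolation=2)]))"
```

```text
mark [ 0.67022488 -0.03422089  0.082     ] [ 0.66955345 -0.03404543  0.082     ]
pad [ 0.43303989 -0.30909212  0.081     ] [ 0.43094348 -0.31278964  0.081     ]
post [418.96078431 297.89411765] [  5   3  19  18 255] [ 0.36902795 -0.30757601  0.078     ]
sad [412.90865385 207.55288462] [  5   4  17  16 208] [ 0.57104052 -0.29688024  0.066     ]
base [[0.5906, -0.2561], [0.5984, -0.3353], [0.3519, -0.3556], [0.3441, -0.2774]] [ 0.47123558 -0.30612432  0.012     ]
jack yaw 4.934613720969452 [np.float64(0.07953404462856621), np.float64(0.24728904725474507), np.float64(0.07860709446844812), np.float64(0.24745422823335478)]
mat [264  26] [0.95364758 0.04355148 0.145     ]
mat [249 117] [0.75366518 0.07225312 0.145     ]
mat [352 132] [ 0.72375578 -0.14831254  0.145     ]
mat [365  40] [ 0.92462499 -0.17471219  0.145     ]
edge -7.063164228552469 0.2051939050823675
edge -97.93756111372373 0.22628392942360928
edge 172.30895464924117 0.20416615089651832
edge 82.31965691210826 0.2240332474319695
bottle [0.46572622 0.28079994 0.13      ]
tip [0.68593681 0.35560204 0.05      ]
rack [ 0.70291341 -0.35739533  0.045     ]
```

View pics/c1.png

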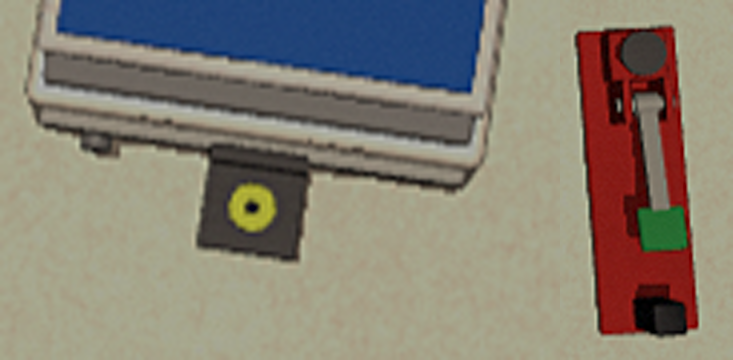

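The crop confirms the measurements. The jack yaw is about +4.8°, with its post near (0.364, -0.315). The shaker yaw is about -7.7° and the mark is at (0.670, -0.034). That puts the post's goal at (0.464, -0.006). I'll move over to the post now.

Request:
move_arm(plan=[[0.69, -0.89, 0, 0, 0, 0.18], [0.69, -0.89, 0, 0, 0, 0.18], [0.69, -0.89, 0, 0, 0, 0.18], [0.69, -0.89, 0, 0, 0, 0.18], [0.69, -0.89, 0, 0, 0, 0.18], [0.69, -0.89, 0, 0, 0, 0.18], [0.69, -0.89, 0, 0, 0, 0.18], [0.69, -0.89, 0, 0, 0, 0.18], [0.69, -0.89, 0, 0, 0, 0.18], [0.69, -0.89, 0, 0, 0, 0.18], [0.69, -0.89, 0, 0, 0, 0.18]], jaw=0)

```text
time: 1.2
eef_pos: [0.4208, 0.1477, 0.2014]
orientation: [0.679, 0.734, -0.0, -0.0]
ft_force: [-0.5, -0.1, -0.0]
width: 1.004
```

Request:
move_arm(plan=[[-0.02, -1, -0.05, 0, 0, 0], [-0.02, -1, -0.05, 0, 0, 0], [-0.02, -1, -0.05, 0, 0, 0], [-0.02, -1, -0.05, 0, 0, 0], [-0.02, -1, -0.05, 0, 0, 0], [-0.02, -1, -0.05, 0, 0, 0], [-0.02, -1, -0.05, 0, 0, 0], [-0.02, -1, -0.05, 0, 0, 0], [-0.02, -1, -0.05, 0, 0, 0], [-0.02, -1, -0.05, 0, 0, 0], [-0.02, -1, -0.05, 0, 0, 0]])

```text
time: 2.3
eef_pos: [0.413, -0.2494, 0.182]
orientation: [0.677, 0.736, 0.0, -0.0]
ft_force: [0.2, 0.9, -0.8]
width: 1.003
```

Request:
move_arm(plan=[[-0.12, -0.16, 0, 0, 0, 0], [-0.12, -0.16, 0, 0, 0, 0], [-0.12, -0.16, 0, 0, 0, 0], [-0.12, -0.16, 0, 0, 0, 0], [-0.12, -0.16, 0, 0, 0, 0], [-0.12, -0.16, 0, 0, 0, 0]])

```text
time: 2.9
eef_pos: [0.3653, -0.3141, 0.1821]
orientation: [0.677, 0.736, 0.0, 0.0]
ft_force: [0.4, -0.2, -0.4]
width: 0.997
```

Run:
```python
from h import *
s=env.state();print(s['eef_pos'],s['orientation'],s['q'])
im=snap('wrist','w1.png')
g=hsvc(im,(45,90,50),(85,255,255));print(g)
if g: print(ray('wrist',max(g,key=lambda c:c[0][4])[1],.081,s))
print(env.camera_params('wrist'))
```

```text
[ 0.36527534 -0.31412781  0.18207439] [6.77031224e-01 7.35954271e-01 1.41350589e-04 1.10371487e-04] [-7.87112785e-01 -6.45853514e-02  1.55634403e+00  2.92920102e-04
  1.64962570e+00 -2.44123992e+00]
[([259, 259, 39, 32, 1169], [278.1, 274.2])]
[ 0.42981401 -0.31090685  0.081     ]
{'mtx': array([[326.64964029,   0.        , 281.20695082],
       [  0.        , 326.64964029, 214.14273749],
       [  0.        ,   0.        ,   1.        ]]), 'tool_from_camera': array([[ 9.99999323e-01,  3.26091567e-04,  1.11684038e-03,
         3.22231339e-04],
       [-6.14039445e-04,  9.63265884e-01,  2.68548804e-01,
        -6.85236566e-02],
       [-9.88242735e-04, -2.68549308e-01,  9.63265432e-01,
        -1.71785824e-01],
       [ 0.00000000e+00,  0.00000000e+00,  0.00000000e+00,
         1.00000000e+00]])}
```

View pics/w1.png

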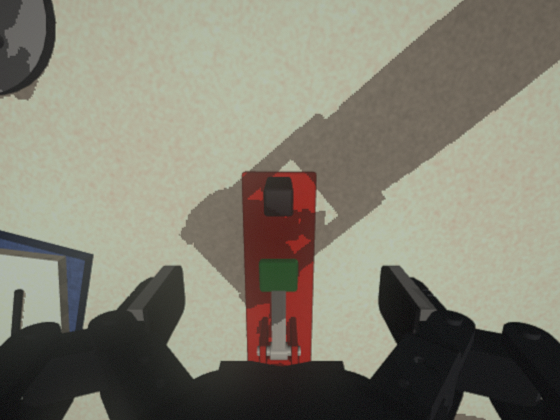

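Run:
```python
from h import *
s=env.state()
for uv in((265,181),(293,181),(264,215),(294,215)):print(uv,ray('wrist',uv,.078,s)[:2].round(4))
for uv in((242,172),(316,172)):print(uv,ray('wrist',uv,.012,s)[:2].round(4))
for uv in((247,360),(312,360)):print(uv,ray('wrist',uv,.012,s)[:2].round(4))
```

```text
(265, 181) [ 0.3454 -0.3292]
(293, 181) [ 0.3434 -0.3054]
(264, 215) [ 0.3755 -0.3279]
(294, 215) [ 0.3733 -0.3017]
(242, 172) [ 0.3495 -0.3561]
(316, 172) [ 0.3431 -0.2788]
(247, 360) [ 0.5826 -0.3379]
(312, 360) [ 0.5759 -0.2575]
```

The wrist view shows the post at rows 181–215, col 279, giving a post centre of about (0.3625, -0.316). The tool is within 3 mm of that. I'll descend and pinch.

Request:
move_arm(plan=[[-0.006, -0.004, -0.12, 0, 0, 0], [-0.006, -0.004, -0.2, 0, 0, 0], [-0.006, -0.004, -0.28, 0, 0, 0], [-0.006, -0.004, -0.33, 0, 0, 0], [-0.006, -0.004, -0.355, 0, 0, 0], [-0.006, -0.004, -0.355, 0, 0, 0]])

```text
time: 3.55
eef_pos: [0.3618, -0.316, 0.0389]
orientation: [0.678, 0.735, 0.0, -0.001]
ft_force: [-0.2, 0.2, 0.4]
width: 1.002
```

Request:
move_arm(plan=[[0, 0, 0, 0, 0, 0], [0, 0, 0, 0, 0, 0], [0, 0, 0, 0, 0, 0], [0, 0, 0, 0, 0, 0], [0, 0, 0, 0, 0, 0], [0, 0, 0, 0, 0, 0], [0, 0, 0, 0, 0, 0], [0, 0, 0, 0, 0, 0]], jaw=1, force=40)

```text
time: 4.35
eef_pos: [0.3625, -0.3173, 0.0408]
orientation: [0.678, 0.735, -0.0, 0.001]
ft_force: [-2.0, 1.1, 4.7]
width: 0.285
```

Request:
move_arm(plan=[[0, 0.015, 0, 0, 0, -0.002], [0.002, 0.04, 0, 0, 0, -0.005], [0.003, 0.08, 0, 0, 0, -0.01], [0.005, 0.13, 0, 0, 0, -0.017], [0.007, 0.18, 0, 0, 0, -0.024], [0.009, 0.23, 0, 0, 0, -0.031], [0.011, 0.28, 0, 0, 0, -0.037], [0.013, 0.33, 0, 0, 0, -0.044], [0.015, 0.38, 0, 0, 0, -0.051], [0.017, 0.43, 0, 0, 0, -0.058], [0.018, 0.47, 0, 0, 0, -0.063], [0.019, 0.5, 0, 0, 0, -0.067]])

```text
time: 5.55
eef_pos: [0.3702, -0.1167, 0.0408]
orientation: [0.726, 0.688, -0.0, 0.001]
ft_force: [0.1, -5.1, 6.2]
width: 0.289
```

Request:
move_arm(plan=[[0.001, 0.03, 0, 0, 0, -0.004], [0.003, 0.07, 0, 0, 0, -0.01], [0.004, 0.12, 0, 0, 0, -0.016], [0.006, 0.17, 0, 0, 0, -0.023], [0.008, 0.22, 0, 0, 0, -0.03], [0.01, 0.26, 0, 0, 0, -0.036], [0.011, 0.29, 0, 0, 0, -0.04], [0.012, 0.31, 0, 0, 0, -0.042], [0.012, 0.31, 0, 0, 0, -0.042], [0.012, 0.31, 0, 0, 0, -0.042]])

```text
time: 6.55
eef_pos: [0.3749, 0.008, 0.0408]
orientation: [0.754, 0.657, 0.001, 0.0]
ft_force: [0.3, 2.9, 8.4]
width: 0.288
```

Run:
```python
from h import *
s=env.state();print(s['eef_pos'],s['orientation'],s['ft_force'],s['width'])
im=snap('top','t2.png');sd=snap('side','s2.png')
h=cv2.cvtColor(im,cv2.COLOR_RGB2HSV);h[h[...,0]>170,0]=0
print('yel',[ray('top',c[1],.082) for c in hsvc(im,(22,120,100),(35,255,255))],[ray('side',c[1],.082) for c in hsvc(sd,(22,120,100),(35,255,255))])
cv2.imwrite('pics/c2.png',cv2.hconcat([cv2.resize(cv2.imread('pics/t2.png')[120:320,210:350],(392,560)),cv2.resize(cv2.imread('pics/s2.png')[140:340,170:310],(392,560))]))
```

```text
[0.37494736 0.00799921 0.0407834 ] [7.53686167e-01 6.57233633e-01 1.03790593e-03 1.90370830e-04] [0.30513507 2.85608178 8.39832265] 0.2881667079033432
yel [array([ 0.67022488, -0.03422089,  0.082     ])] [array([ 0.66976387, -0.03419882,  0.082     ])]
```

View pics/c2.png

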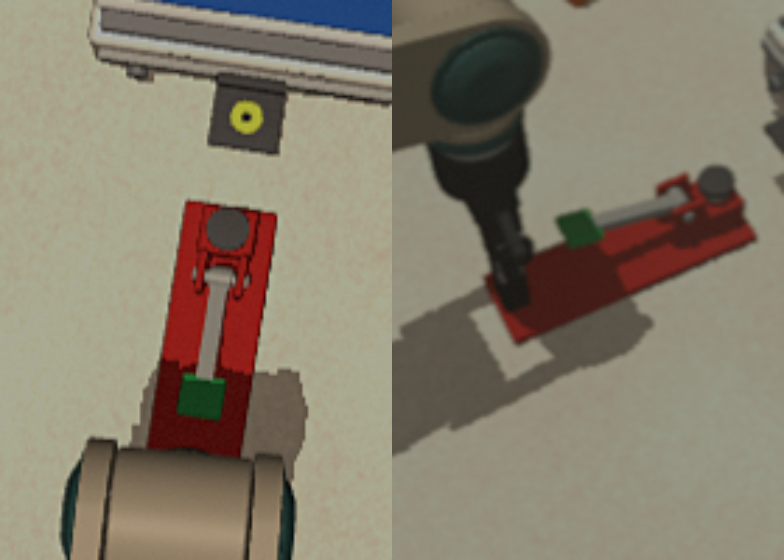

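```bash
cat >> h.py <<'E'
def sad(n,im,roi,z):
    x0,y0,x1,y1=roi; r=cv2.cvtColor(im[y0:y1,x0:x1],cv2.COLOR_RGB2HSV); m=((r[...,1]<90)&(r[...,2]<120)).astype('uint8')
    N,l,s,c=cv2.connectedComponentsWithStats(m); i=1+s[1:,4].argmax(); return (c[i]+[x0,y0]).round(1),s[i].tolist(),ray(n,c[i]+[x0,y0],z).round(4)
E
python3 - <<'E'
from h import *
L=lambda f:cv2.cvtColor(cv2.imread('pics/'+f),cv2.COLOR_BGR2RGB)
t=L('t2.png');s=L('s2.png')
print(sad('top',t,(278,190,305,213),.066)); print(sad('side',s,(285,195,306,215),.066))
for n,im in(('top',t),('side',s)):
  g=[c for c in hsvc(im,(45,90,30),(85,255,255)) if c[1][0]>150];print(g,[ray(n,c[1],.079).round(4) for c in g])
E
```

```text
(array([291. , 201.3]), [6, 4, 15, 15, 178], array([ 0.5813, -0.0207,  0.066 ]))
(array([288. , 204.7]), [0, 4, 9, 13, 85], array([ 0.5839, -0.0285,  0.066 ]))
[([273, 253, 18, 17, 221], [281.5, 261.3]), ([233, 293, 5, 21, 40], [234.5, 303.3]), ([310, 299, 5, 26, 61], [311.5, 311.4])] [array([ 0.4452, -0.0014,  0.079 ]), array([0.3502, 0.1019, 0.079 ]), array([ 0.3353, -0.0697,  0.079 ])]
[([229, 215, 16, 13, 132], [236.6, 221.4])] [array([ 0.4436, -0.0049,  0.079 ])]
```

Saddle measured at (0.581, -0.021), matching the tool pose to 1 mm. The shift needed is (0.0887, -0.0135). I'll slide it in.

Request:
move_arm(plan=[[0.006, -0.001, 0, 0, 0, 0], [0.02, -0.003, 0, 0, 0, 0], [0.045, -0.007, 0, 0, 0, 0], [0.07, -0.011, 0, 0, 0, 0], [0.1, -0.015, 0, 0, 0, 0], [0.13, -0.02, 0, 0, 0, 0], [0.16, -0.025, 0, 0, 0, 0], [0.185, -0.028, 0, 0, 0, 0], [0.205, -0.031, 0, 0, 0, 0], [0.217, -0.033, 0, 0, 0, 0], [0.222, -0.034, 0, 0, 0, 0], [0.222, -0.034, 0, 0, 0, 0]])

```text
time: 7.85
eef_pos: [0.4629, -0.0059, 0.0408]
orientation: [0.754, 0.657, -0.0, -0.001]
ft_force: [-4.8, 0.7, 10.2]
width: 0.291
```

```bash
cat > look.py <<'E'
from h import *
import sys
k=sys.argv[1]
s=env.state();print(s['time'],s['eef_pos'],s['orientation'],s['ft_force'],s['width'])
t=snap('top',f't{k}.png');sd=snap('side',f's{k}.png')
for n,im in(('top',t),('side',sd)):
  print(n,'yel',[(c[0][4],c[1],ray(n,c[1],.082).round(4)) for c in hsvc(im,(22,120,80),(35,255,255))],'pad',[(c[0],c[1],ray(n,c[1],.079).round(4)) for c in hsvc(im,(45,90,30),(85,255,255)) if c[1][0]>150 and c[0][4]>80])
cv2.imwrite(f'pics/c{k}.png',cv2.hconcat([cv2.resize(cv2.imread(f'pics/t{k}.png')[100:300,210:350],(392,560)),cv2.resize(cv2.imread(f'pics/s{k}.png')[120:320,210:350],(392,560))]))
E
python3 look.py 3
```

```text
7.85 [ 0.46294491 -0.00587427  0.04076201] [ 7.53702572e-01  6.57215420e-01 -9.50739146e-05 -5.61203488e-04] [-4.79585656  0.68642983 10.22873023] 0.291334288519084
top yel [(108, [297.5, 161.5], array([ 0.67 , -0.034,  0.082]))] pad [([280, 214, 17, 17, 220], [288.1, 222.2], array([ 0.5329, -0.0148,  0.079 ]))]
side yel [(69, [316.0, 187.4], array([ 0.6699, -0.0352,  0.082 ])), (408, [547.7, 359.0], array([ 0.7462, -0.6309,  0.082 ]))] pad [([262, 203, 15, 12, 116], [268.8, 208.5], array([ 0.5309, -0.0183,  0.079 ]))]
```

View pics/c3.png

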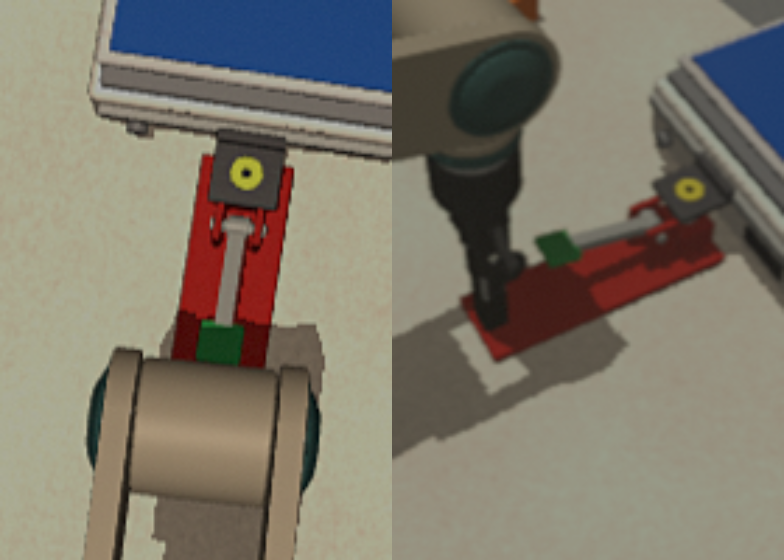

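Pad and tool both moved by the planned shift, so the saddle is at about (0.669, -0.034) under the mark at (0.670, -0.034). The crop shows the bracket centred over the base. I'll release, rise, shut the jaws and go over the pad.

Request:
move_arm(plan=[[0, 0, 0, 0, 0, 0], [0, 0, 0, 0, 0, 0], [0, 0, 0, 0, 0, 0], [0, 0, 0, 0, 0, 0], [0, 0, 0, 0, 0, 0], [0, 0, 0.03, 0, 0, 0], [0, 0, 0.08, 0, 0, 0], [0, 0, 0.15, 0, 0, 0], [0, 0, 0.22, 0, 0, 0], [0, 0, 0.25, 0, 0, 0], [0, 0, 0.25, 0, 0, 0]], jaw=0)

```text
time: 9.05
eef_pos: [0.4643, -0.0065, 0.1421]
orientation: [0.754, 0.657, 0.001, 0.001]
ft_force: [-0.5, 0.1, 0.4]
width: 0.999
```

Request:
move_arm(plan=[[0.06, -0.008, 0, 0, 0, 0], [0.12, -0.016, 0, 0, 0, 0], [0.176, -0.024, 0, 0, 0, 0], [0.176, -0.024, 0, 0, 0, 0], [0.176, -0.024, 0, 0, 0, 0], [0.176, -0.024, 0, 0, 0, 0], [0.176, -0.024, 0, 0, 0, 0], [0.176, -0.024, 0, 0, 0, 0], [0.176, -0.024, 0, 0, 0, 0], [0.176, -0.024, 0, 0, 0, 0]], jaw=1)

```text
time: 10.05
eef_pos: [0.5336, -0.016, 0.1401]
orientation: [0.754, 0.657, 0.0, 0.0]
ft_force: [0.6, 0.3, 0.4]
width: 0.001
```

```bash
python3 look.py 4
python3 - <<'E'
from h import *
s=env.state(); im=snap('wrist','w4.png'); g=hsvc(im,(45,90,30),(85,255,255)); print([(c,ray('wrist',c[1],.081,s)) for c in g])
E
```

```text
10.05 [ 0.53359646 -0.01600256  0.14008334] [7.53748390e-01 6.57163096e-01 1.43299681e-04 9.88372969e-05] [0.56191451 0.25163535 0.37049412] 0.0013459774437262191
top yel [(108, [297.5, 161.5], array([ 0.67 , -0.034,  0.082]))] pad []
side yel [(71, [315.9, 187.4], array([ 0.6697, -0.035 ,  0.082 ])), (388, [547.8, 359.4], array([ 0.7457, -0.6314,  0.082 ]))] pad [([261, 203, 17, 12, 128], [268.9, 208.4], array([ 0.5313, -0.0182,  0.079 ]))]
[(([258, 197, 48, 42, 1913], [281.8, 216.7]), array([ 0.53143352, -0.01482536,  0.081     ]))]
```

View pics/w4.png

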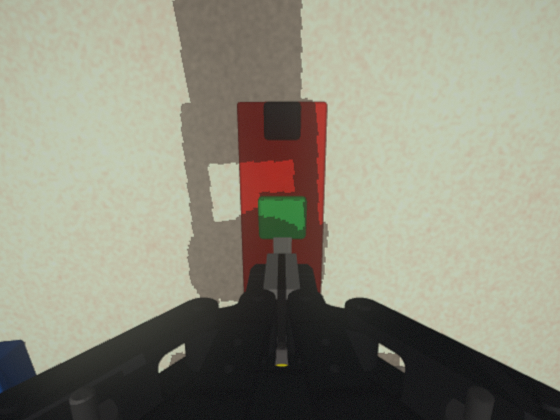

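The pad, at (282,217), gives (0.531, -0.015) right under the tool, and the jack hasn't moved. First press.

Request:
move_arm(plan=[[-0.004, 0.001, -0.06, 0, 0, 0], [-0.004, 0.001, -0.11, 0, 0, 0], [-0.004, 0.001, -0.13, 0, 0, 0], [-0.004, 0.001, -0.142, 0, 0, 0], [-0.004, 0.001, -0.154, 0, 0, 0], [-0.004, 0.001, -0.166, 0, 0, 0], [-0.004, 0.001, -0.176, 0, 0, 0], [-0.004, 0.001, -0.176, 0, 0, 0]])

```text
time: 11.0
eef_pos: [0.5319, -0.0156, 0.0692]
orientation: [0.754, 0.657, -0.0, -0.0]
ft_force: [0.2, -0.2, 0.2]
width: -0.0
```

Request:
move_arm(plan=[[0, 0, -0.01, 0, 0, 0], [0, 0, -0.02, 0, 0, 0], [0, 0, -0.03, 0, 0, 0], [0, 0, -0.04, 0, 0, 0], [0, 0, -0.045, 0, 0, 0], [0, 0, -0.05, 0, 0, 0], [0, 0, -0.054, 0, 0, 0], [0, 0, -0.054, 0, 0, 0]])

```text
time: 11.8
eef_pos: [0.5321, -0.0156, 0.0479]
orientation: [0.754, 0.657, 0.0, -0.0]
ft_force: [-1.1, 1.5, 2.5]
width: 0.002
```

```bash
python3 look.py 5
python3 - <<'E'
from h import *
s=env.state(); im=snap('wrist','w5.png'); print(hsvc(im,(45,90,30),(85,255,255)))
a=cv2.resize(cv2.imread('pics/s5.png')[140:260,230:350],(560,560),interpolation=2); b=cv2.resize(cv2.imread('pics/w5.png')[50:260,200:360],(240,315)); c=np.zeros((560,800,3),'uint8'); c[:,:560]=a; c[:315,560:]=b; cv2.imwrite('pics/c5b.png',c)
E
```

```text
11.8 [ 0.53208279 -0.0156373   0.04786349] [ 7.53786773e-01  6.57119088e-01  6.78992636e-05 -2.67961488e-05] [-1.136258    1.54264692  2.52985323] 0.0021671790806191142
top yel [(109, [297.6, 161.4], array([ 0.6702, -0.0342,  0.082 ]))] pad []
side yel [(71, [315.9, 187.4], array([ 0.6697, -0.035 ,  0.082 ])), (460, [547.2, 358.0], array([ 0.7472, -0.6293,  0.082 ]))] pad []
[([245, 236, 75, 52, 1896], [282.8, 250.0])]
```

View pics/c5b.png

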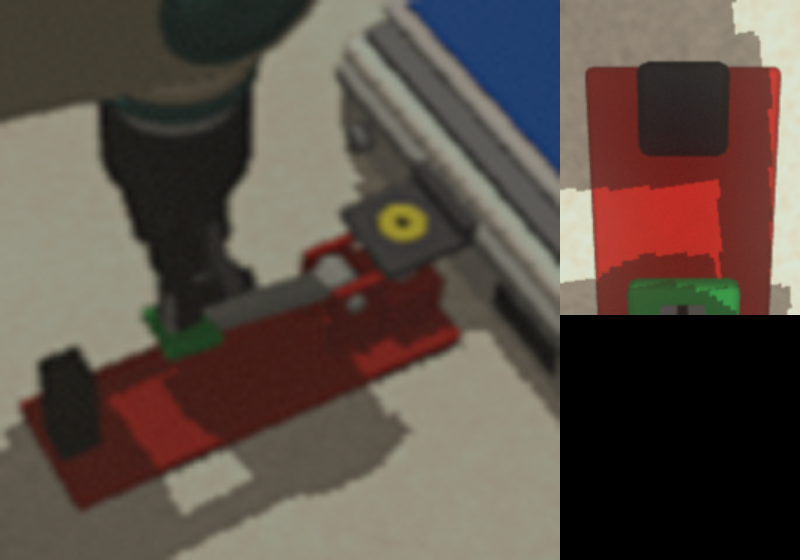

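The fingers sit on the pad, the handle is about level and the mark hasn't risen. Keep pressing in small steps.

Request:
move_arm(plan=[[0, 0, -0.006, 0, 0, 0], [0, 0, -0.012, 0, 0, 0], [0, 0, -0.018, 0, 0, 0], [0, 0, -0.024, 0, 0, 0], [0, 0, -0.024, 0, 0, 0]])

```text
time: 12.45
eef_pos: [0.5319, -0.0156, 0.0378]
orientation: [0.754, 0.657, -0.0, -0.0]
ft_force: [-2.1, 0.8, 2.5]
width: 0.0
```

Request:
move_arm(plan=[[0, 0, -0.006, 0, 0, 0], [0, 0, -0.012, 0, 0, 0], [0, 0, -0.018, 0, 0, 0], [0, 0, -0.018, 0, 0, 0]])

```text
time: 12.85
eef_pos: [0.5323, -0.0156, 0.0327]
orientation: [0.754, 0.657, 0.0, 0.0]
ft_force: [-7.9, 0.8, 14.2]
width: -0.0
```

Request:
move_arm(plan=[[0, 0, -0.005, 0, 0, 0], [0, 0, -0.01, 0, 0, 0], [0, 0, -0.01, 0, 0, 0]])

```text
time: 13.15
eef_pos: [0.5327, -0.0157, 0.0291]
orientation: [0.754, 0.657, 0.001, 0.001]
ft_force: [-7.9, 0.9, 15.7]
width: 0.005
```

```bash
python3 look.py 6
python3 - <<'E'
from h import *
s=env.state(); im=snap('wrist','w6.png')
for f in('w4','w5','w6'):
  im=cv2.imread(f'pics/{f}.png'); h=cv2.cvtColor(im,cv2.COLOR_BGR2HSV); m=((h[...,1]<110)&(h[...,2]<60)).astype('uint8'); m[:, :240]=0;m[:,330:]=0;m[190:]=0
  n,l,st,c=cv2.connectedComponentsWithStats(m); print(f,[(st[i].tolist()) for i in range(1,n) if st[i][4]>200])
E
```

```text
13.15 [ 0.53267927 -0.01569063  0.02912818] [7.53758328e-01 6.57151193e-01 5.83011980e-04 5.93049010e-04] [-7.93133206  0.85848266 15.74856045] 0.004890805437742435
top yel [(110, [297.5, 160.5], array([ 0.6723, -0.034 ,  0.082 ]))] pad []
side yel [(71, [316.4, 186.2], array([ 0.6735, -0.0326,  0.082 ])), (458, [547.3, 358.1], array([ 0.7472, -0.6295,  0.082 ]))] pad []
w4 [[264, 102, 37, 38, 1339]]
w5 [[252, 92, 61, 61, 3571]]
w6 [[247, 88, 70, 71, 4729]]
```

View pics/c6.png

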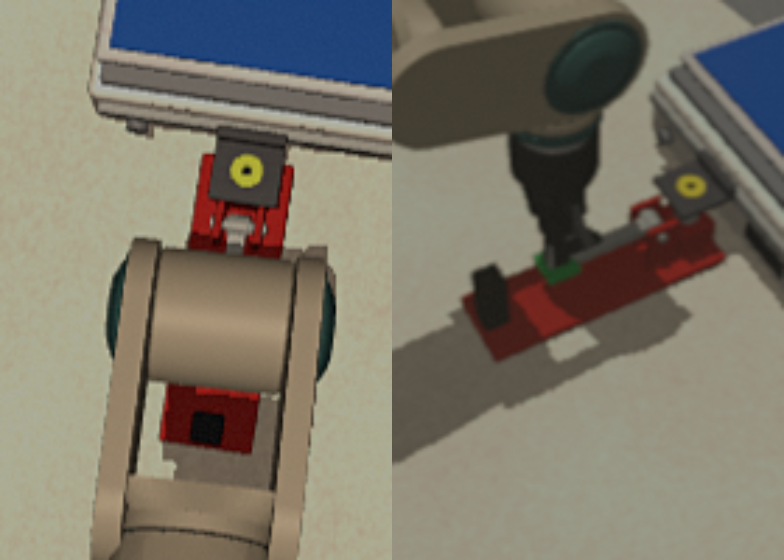

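Request:
move_arm(plan=[[0, 0, -0.005, 0, 0, 0], [0, 0, -0.01, 0, 0, 0], [0, 0, -0.015, 0, 0, 0], [0, 0, -0.015, 0, 0, 0]])

```text
time: 13.7
eef_pos: [0.5336, -0.0158, 0.0237]
orientation: [0.754, 0.657, 0.001, 0.001]
ft_force: [-5.7, 0.9, 17.0]
width: -0.003
```

Request:
move_arm(plan=[[0, 0, -0.005, 0, 0, 0], [0, 0, -0.01, 0, 0, 0], [0, 0, -0.01, 0, 0, 0]])

```text
time: 14.0
eef_pos: [0.5343, -0.0159, 0.0202]
orientation: [0.754, 0.657, 0.002, 0.002]
ft_force: [-3.7, 0.7, 17.2]
width: 0.004
```

Request:
move_arm(plan=[[0, 0, -0.005, 0, 0, 0], [0, 0, -0.01, 0, 0, 0], [0, 0, -0.01, 0, 0, 0]])

```text
time: 14.3
eef_pos: [0.5348, -0.0159, 0.0165]
orientation: [0.754, 0.657, 0.002, 0.003]
ft_force: [-3.4, 0.6, 16.6]
width: -0.004
```

```bash
cat > tri.py <<'E'
from h import *
import sys
def P(n):
    p=env.camera_params(n); return np.array(p['mtx'])@np.linalg.inv(np.array(p['world_from_camera']))[:3]
L=lambda f:cv2.cvtColor(cv2.imread('pics/'+f),cv2.COLOR_BGR2RGB)
def cen(im,x0,y0,x1,y1):
    r=im[y0:y1,x0:x1].astype(float); w=np.clip(r[...,0]+r[...,1]-2*r[...,2]-120,0,None); Y,X=np.mgrid[y0:y1,x0:x1]; return np.array([(w*X).sum(),(w*Y).sum()])/w.sum()
for k in sys.argv[1:]:
    a=cen(L(f't{k}.png'),288,150,308,172);b=cen(L(f's{k}.png'),306,176,326,196)
    X=cv2.triangulatePoints(P('top'),P('side'),a,b)[:,0]; print(k,a.round(2),b.round(2),(X[:3]/X[3]).round(4))
E
python3 look.py 7; python3 tri.py 1 3 5 6 7
```

```text
14.3 [ 0.53484904 -0.01593743  0.01649252] [0.75378634 0.65710976 0.00249045 0.00259196] [-3.4034991   0.6178342  16.59852711] -0.003716654436919883
top yel [(107, [297.9, 158.9], array([ 0.6759, -0.0348,  0.082 ]))] pad []
side yel [(71, [317.3, 183.7], array([ 0.681 , -0.0272,  0.082 ])), (464, [547.3, 358.1], array([ 0.7472, -0.6295,  0.082 ]))] pad []
1 [297.63 161.32] [315.84 187.2 ] [ 0.6704 -0.0342  0.0816]
3 [297.62 161.32] [315.81 187.19] [ 0.6704 -0.0342  0.0817]
5 [297.63 161.33] [315.78 187.19] [ 0.6703 -0.0342  0.0817]
6 [297.74 160.57] [316.39 186.03] [ 0.6715 -0.0345  0.0857]
7 [297.91 158.83] [317.41 183.83] [ 0.6741 -0.0346  0.0927]
```

Run:
```python
from h import *
def proj(n,X):
    p=env.camera_params(n); c=np.linalg.inv(np.array(p['world_from_camera']))@np.append(X,1); u=np.array(p['mtx'])@c[:3]; return (u[:2]/u[2]).round(1)
post=np.array([.4629,-.0059]);d=np.array([.991,-.1337]);l=np.array([.1337,.991])
for th in(0,.1,.2,.3,.345,.4):
    a=.2-th; pts=[]
    for u in(83,117):
        for v in(-18,18):
            x=168-u*np.cos(a)+5*np.sin(a); z=56+u*np.sin(a)+5*np.cos(a); pts.append(proj('side',[*(post+d*x/1e3+l*v/1e3),z/1e3]))
    P=np.array(pts);print(th,'bbox top face',P.min(0),P.max(0))
for k,t in((3,None),(5,(.5321,-.0156,.0479)),(6,(.5327,-.0157,.0291)),(7,(.5348,-.0159,.0165))):
    im=cv2.cvtColor(cv2.imread(f'pics/s{k}.png'),cv2.COLOR_BGR2RGB); print(k,[c for c in hsvc(im,(45,90,25),(85,255,255)) if 240<c[1][0]<330 and 180<c[1][1]<260], t and proj('side',t))
a=cv2.resize(cv2.imread('pics/s7.png')[160:250,240:340],(560,504),interpolation=2); b=cv2.resize(cv2.imread('pics/w6.png')[180:390,220:340],(240,420)); c=np.zeros((504,800,3),'uint8'); c[:,:560]=a; c[:420,560:]=b; cv2.imwrite('pics/c7b.png',c)
```

```text
0 bbox top face [259.7 200.5] [278.1 213.5]
0.1 bbox top face [259.  202.8] [277.5 216.7]
0.2 bbox top face [258.8 204.9] [277.2 219.7]
0.3 bbox top face [259. 207.] [277.1 222.5]
0.345 bbox top face [259.2 207.8] [277.2 223.6]
0.4 bbox top face [259.6 208.8] [277.4 225. ]
3 [([262, 203, 15, 12, 116], [268.8, 208.5])] None
5 [([261, 206, 16, 11, 79], [268.7, 211.5])] [268.7 215.2]
6 [([261, 211, 16, 10, 78], [268.6, 215.8])] [269.  219.5]
7 [([262, 214, 16, 10, 74], [269.6, 218.8])] [269.8 222. ]
```

View pics/c7b.png

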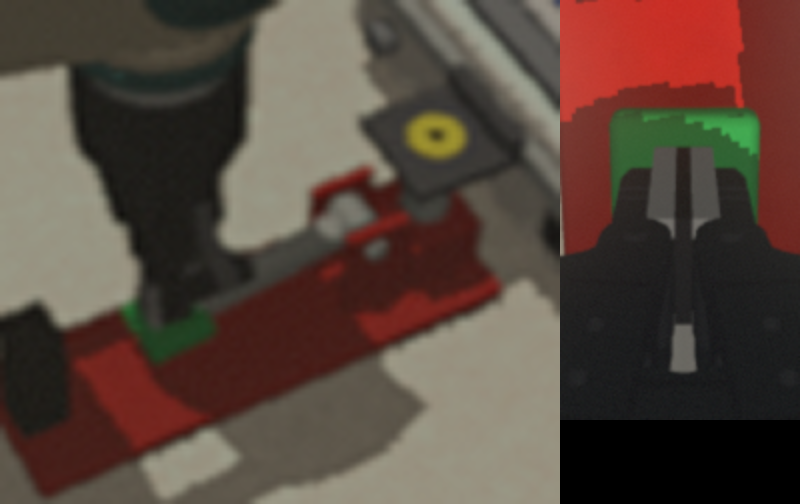

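Mark z has risen 11 of 14 mm. The finger tips sit on the pad, and their real contact is about 30 mm above the nominal TCP, so I'll go by force and by the mark's height.

Request:
move_arm(plan=[[0, 0, -0.005, 0, 0, 0], [0, 0, -0.01, 0, 0, 0], [0, 0, -0.013, 0, 0, 0], [0, 0, -0.013, 0, 0, 0]])

```text
time: 14.8
eef_pos: [0.5354, -0.016, 0.0123]
orientation: [0.754, 0.657, 0.003, 0.003]
ft_force: [-3.7, -0.6, 21.8]
width: -0.002
```

Request:
move_arm(plan=[[0, 0, -0.004, 0, 0, 0], [0, 0, -0.007, 0, 0, 0], [0, 0, -0.007, 0, 0, 0]])

```text
time: 15.1
eef_pos: [0.5357, -0.016, 0.0114]
orientation: [0.754, 0.657, 0.003, 0.003]
ft_force: [-12.1, 1.4, 34.2]
width: -0.0
```

```bash
python3 look.py 8; python3 tri.py 8
```

```text
15.1 [ 0.53566808 -0.01602814  0.01135836] [0.75374896 0.6571471  0.00305165 0.00329953] [-12.11102053   1.35320468  34.17247928] -0.0004855110883942035
top yel [(109, [298.1, 158.2], array([ 0.6775, -0.0352,  0.082 ]))] pad []
side yel [(68, [317.8, 182.7], array([ 0.6844, -0.0252,  0.082 ])), (468, [547.2, 358.1], array([ 0.747 , -0.6294,  0.082 ]))] pad []
8 [297.96 158.27] [317.65 182.84] [ 0.6747 -0.0347  0.0961]
```

End stop reached: 34 N, and the mark is up 14.4 mm. I'll let the handle come fully up.

Request:
move_arm(plan=[[0, 0, 0.008, 0, 0, 0], [0, 0, 0.018, 0, 0, 0], [0, 0, 0.03, 0, 0, 0], [0, 0, 0.042, 0, 0, 0], [0, 0, 0.054, 0, 0, 0], [0, 0, 0.066, 0, 0, 0], [0, 0, 0.08, 0, 0, 0], [0, 0, 0.1, 0, 0, 0], [0, 0, 0.12, 0, 0, 0], [0, 0, 0.15, 0, 0, 0], [0, 0, 0.18, 0, 0, 0], [0, 0, 0.2, 0, 0, 0]])

```text
time: 16.4
eef_pos: [0.5323, -0.0156, 0.0864]
orientation: [0.754, 0.657, 0.0, 0.0]
ft_force: [0.4, 0.0, 0.1]
width: -0.001
```

Request:
move_arm(plan=[[0, 0, 0.08, 0, 0, 0], [0, 0, 0.12, 0, 0, 0], [0, 0, 0.12, 0, 0, 0], [0, 0, 0.12, 0, 0, 0]])

```text
time: 16.8
eef_pos: [0.5318, -0.0156, 0.1326]
orientation: [0.754, 0.657, -0.0, -0.0]
ft_force: [-0.1, 0.5, -1.0]
width: 0.001
```

```bash
python3 look.py 9; python3 tri.py 9;python3 - <<'E'
from h import *
s=env.state(); im=snap('wrist','w9.png'); g=hsvc(im,(45,90,30),(85,255,255)); print([(c,ray('wrist',c[1],.081,s)) for c in g])
for f in('w4','w9'):
  im=cv2.imread(f'pics/{f}.png'); h=cv2.cvtColor(im,cv2.COLOR_BGR2HSV); m=((h[...,1]<110)&(h[...,2]<60)).astype('uint8'); m[:, :240]=0;m[:,330:]=0;m[190:]=0
  n,l,st,c=cv2.connectedComponentsWithStats(m); print(f,[(st[i].tolist(),c[i].round(1)) for i in range(1,n) if st[i][4]>200])
E
```

```text
16.8 [ 0.53183396 -0.01562547  0.13262439] [ 7.53789328e-01  6.57116119e-01 -1.34335071e-04 -1.93241008e-04] [-0.05482403  0.45427003 -0.98935285] 0.0010810221707726762
top yel [(108, [297.5, 161.5], array([ 0.67 , -0.034,  0.082]))] pad []
side yel [(70, [315.9, 187.4], array([ 0.6697, -0.035 ,  0.082 ])), (410, [547.4, 358.9], array([ 0.7459, -0.6305,  0.082 ]))] pad [([262, 203, 16, 12, 128], [269.5, 208.1], array([ 0.5331, -0.0183,  0.079 ]))]
9 [297.63 161.32] [315.81 187.19] [ 0.6704 -0.0342  0.0817]
[(([257, 206, 50, 43, 2026], [281.8, 226.4]), array([ 0.53364264, -0.01501171,  0.081     ]))]
w4 [([264, 102, 37, 38, 1339], array([281.7, 120.2]))]
w9 [([263, 109, 38, 39, 1438], array([281.7, 127.8]))]
```

The handle is back fully up and the mark is at its rest height. The jack crept only about 2 mm, so the saddle is at about 0.671 against the mark at 0.670. I'll do the second press and hold.

Request:
move_arm(plan=[[0.004, 0, -0.06, 0, 0, 0], [0.004, 0, -0.12, 0, 0, 0], [0.004, 0, -0.17, 0, 0, 0], [0.004, 0, -0.19, 0, 0, 0], [0.004, 0, -0.205, 0, 0, 0], [0.004, 0, -0.22, 0, 0, 0], [0.004, 0, -0.235, 0, 0, 0], [0.004, 0, -0.247, 0, 0, 0], [0.004, 0, -0.256, 0, 0, 0], [0.004, 0, -0.265, 0, 0, 0], [0.004, 0, -0.272, 0, 0, 0], [0.004, 0, -0.28, 0, 0, 0]])

```text
time: 18.15
eef_pos: [0.5354, -0.0158, 0.0242]
orientation: [0.754, 0.657, 0.002, 0.002]
ft_force: [-4.5, 0.1, 17.9]
width: 0.003
```

Request:
move_arm(plan=[[0, 0, -0.006, 0, 0, 0], [0, 0, -0.012, 0, 0, 0], [0, 0, -0.018, 0, 0, 0], [0, 0, -0.024, 0, 0, 0], [0, 0, -0.029, 0, 0, 0], [0, 0, -0.033, 0, 0, 0], [0, 0, -0.036, 0, 0, 0], [0, 0, -0.038, 0, 0, 0], [0, 0, -0.038, 0, 0, 0], [0, 0, -0.038, 0, 0, 0]])

```text
time: 19.15
eef_pos: [0.5374, -0.016, 0.0117]
orientation: [0.754, 0.657, 0.003, 0.004]
ft_force: [-6.8, -0.1, 27.8]
width: -0.001
```

```bash
python3 look.py 10; python3 tri.py 8 10
```

```text
19.15 [ 0.53744337 -0.01602366  0.01169829] [0.75375043 0.65714307 0.00330571 0.00351348] [-6.78940272 -0.08965676 27.76491893] -0.0009077557561525491
top yel [(108, [298.0, 158.2], array([ 0.6775, -0.035 ,  0.082 ]))] pad []
side yel [(68, [317.8, 182.7], array([ 0.6844, -0.0252,  0.082 ])), (453, [547.3, 358.2], array([ 0.747 , -0.6296,  0.082 ]))] pad []
8 [297.96 158.27] [317.65 182.84] [ 0.6747 -0.0347  0.0961]
10 [297.96 158.31] [317.67 182.86] [ 0.6746 -0.0347  0.0961]
```

Request:
move_arm(plan=[[0, 0, 0, 0, 0, 0], [0, 0, 0, 0, 0, 0], [0, 0, 0, 0, 0, 0], [0, 0, 0, 0, 0, 0], [0, 0, 0, 0, 0, 0]])

```text
time: 19.75
eef_pos: [0.5375, -0.016, 0.0117]
orientation: [0.754, 0.657, 0.003, 0.004]
ft_force: [-6.8, 0.2, 28.2]
width: -0.001
```

```bash
python3 look.py 11; python3 tri.py 11; python3 -c "
import cv2;a=cv2.imread('pics/t11.png');b=cv2.imread('pics/s11.png')[110:290,180:420]
cv2.imwrite('pics/f.png',cv2.hconcat([cv2.resize(a[0:340,80:480],(400,340)),cv2.resize(b,(400,340))[:, :400]]))"
```

```text
19.75 [ 0.53745299 -0.01600274  0.01169775] [0.75372182 0.65717573 0.00331485 0.00353333] [-6.78296662  0.23702623 28.22990764] -0.0014230614429541174
top yel [(108, [298.0, 158.2], array([ 0.6775, -0.035 ,  0.082 ]))] pad []
side yel [(68, [317.8, 182.7], array([ 0.6844, -0.0252,  0.082 ])), (459, [547.2, 358.1], array([ 0.747 , -0.6294,  0.082 ]))] pad []
11 [297.95 158.31] [317.67 182.86] [ 0.6746 -0.0347  0.096 ]
```

View pics/f.png

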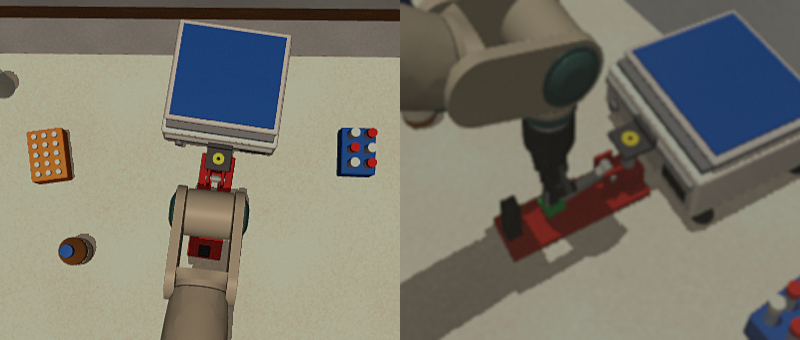

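The jack lies flat under the bracket, the shaker's front is raised, and the bottle, tip box and rack have not moved. The readings are steady, so I'm handing in.

```bash
python3 -c "
from plant import env
print(env.job_done())"
```

```text
the job is handed in; nothing more can be done
None
```

The shaker's front is raised on the jack. I pressed the handle fully down, let it come fully up, and pressed it down again. The job was handed in at about 20 s with the gripper still holding the handle down.

**Last checks**
- **Lift:** the yellow mark rose 14.4 mm on both presses and was back at rest height in between. The press force levelled off near 17 N, then climbed sharply at the end stop. It is now held steady at about 28 N.
- **Centring:** the saddle was within about 1 mm of the mark before the first press. The first press moved the jack about 2 mm forward, which left it about 1 mm past the mark. I didn't measure it again under load because the bracket hides it. The mark itself moves about 4 mm the same way as the shaker tilts.
- **Surroundings:** the last picture shows the jack flat, and the bottle, tip box and tube rack where they stood.

**Disagreement:** while pressing, the reported tool-tip height was about 30 mm below the pad surface. The pictures show the fingertips resting on the pad. I didn't find the cause, so I relied on the force and the mark's height instead.

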